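Close, latch and switch on the water bath

TASK

Get the water bath ready to heat: push its half-open lid down until it is fully shut, then push the lever latch on its front up and over until it snaps down onto the lid, and last flip the bath's switch, the ball-ended lever on the grey block beside it, over to its other side so that it snaps on. Only push with the fingertips: do not lift the lid further open, leave the paddle-ended switch off, and leave the glassware and other loose things where they stand.

Things in the scene. Friction and masses are not known exactly. Their poses are not given: they have to be found in the camera images.
- bath: water bath screwed to the bench: cream box 180 mm (its x) by 260 mm (its y) by 140 mm tall; origin at the centre of its underside; its -x face is the front with the latch. The lid is hinged along the far (+x) top rim, at x +90, z 140 mm in this frame; shut, the lid's flat top lies at z 150 mm. In the middle of the lid (x +30, y 0) stands a black knob 28 mm across and 28 mm high
- lid (a joint): angle of the bath's 180 x 260 x 10 mm steel lid: 0 = shut, positive = its front edge is raised. Starts standing part open (0.35 to 0.65). The hinge is stiff: the lid stays wherever it is left, and a push of a few newtons down on its top, near the front, closes it
- lid_front (a point): middle of the lid's front edge, on its top surface; moves with the lid
- latch_pivot (a point): pivot of the bath's lever latch, at x -103, y 0, z 155 mm in the bath's frame; it turns about the bath's y axis between two steel cheeks (31 mm over both) that reach z 165 mm
- latch_tip (a point): centre of the 22 mm black ball at the end of the latch lever, 75 mm from the pivot (10 mm thick steel rod); moves with the lever
- latch (a joint): angle of the latch lever: 0 = open, leaning 0.6 rad from vertical to the front (-x of the bath); 0.6 = upright, 0.75 = dead centre; 2.04 = locked, lying over the lid's front edge with the ball just above the lid. Over-centre mechanism: it pulls the lever to whichever end is nearer beyond dead centre; a push of about 3 N at the ball (more if pushed nearer the pivot) takes it over
- ball_block: grey switch block screwed to the bench, 80 (its x) by 60 by 70 mm tall, with a ball-ended lever, the bath's switch; origin at the centre of its underside. It may stand to the left or right of the bath. The lever's pivot is at x 0, y 0, z 67 mm in this frame, turning about the block's y axis
- ball_tip (a point): centre of the 22 mm black ball at the end of this switch's lever, 62 mm from its pivot; moves with the lever
- ball_switch (a joint): angle of the ball-ended lever: 0 = off, leaning 0.55 rad from vertical to the block's -x; 0.55 = upright; 1.1 = on, leaning as far to the block's +x. Over-centre mechanism: past upright it snaps to the other end; about 2.5 N at the ball (more nearer the pivot) takes it over
- paddle_block: the same grey block on the other side of the bath, but its lever ends in a flat paddle: it feeds other equipment; origin at the centre of its underside
- paddle_tip (a point): end of the flat paddle (28 mm wide, 6 mm thick) of the other switch
- paddle_switch (a joint): angle of the paddle lever: 0 = off as found, 1.1 = on
- bottle: bystander, loose: amber screw-cap bottle, 56 mm across, about 115 mm tall; origin at its underside
- jar: bystander, loose: white screw-top jar, 64 mm across, about 85 mm tall; origin at its underside
- beaker: bystander, loose: clear beaker, 68 mm across, 90 mm tall; origin at its underside
- bung: bystander, loose: black rubber bung, 42 mm across, 30 mm tall; origin at its underside
- weight: bystander, loose: steel balance weight with a knob, 32 mm across, 52 mm tall; origin at its underside
- dish: bystander, loose: clear glass dish, 90 mm across, 16 mm tall; origin at its underside
- spatula: bystander, loose: spatula, 180 mm long, lying flat; origin on the bench under its middle
Things that resemble listed ones, but are neither listed nor needed, are in the scene too. What is shaped like the ball_block but orange is not meant.

How it is judged:
By the outcome, as a careful person would: the job done as asked, in the order asked, and still so for the second after the job is handed in, with the robot touching nothing.
It also fails if it takes over 48 s, if anything falls off the work surface, if the arm or the gripper's body presses on something with over 40 N, if the wrist force passes 120 N, or if a joint passes its speed limit or range.

ROBOT

A 6-joint arm with a two-finger parallel gripper is mounted at the origin on the work surface. World frame = base frame: x ahead of the robot, y to its left, z up, the work surface at z = 0. Lengths are in m, angles in rad, forces in N, time in s.
With the tool pointing down it reaches from about 0.375 to 0.9 m from the base axis. Payload 3.1 kg.
Tool frame: the origin (TCP) lies at the very end of the fingers, on their centre line; the grasp point (between the pads) lies 19 mm behind it (manip.pinch_z is the distance from the TCP to the grasp point, in m); z points along the fingers, y is the line along which they close (so a half turn about z gives the same grasp; the last joint's range is limited). The gripper opens to 85 mm and grips with 20 to 120 N. Pads are 22 mm wide; open, the fingers measure 114 mm over their backs; the gripper's body (76 mm by 85 mm) begins 54 mm behind the grasp point. The pads swing forward as they close: fully open they stand 13 mm farther back than shut.
Start: joints at [-1.359, 0.527, 1.433, -0, 1.181, -0.178], TCP at [0.238, -0.578, 0.231] pointing down, gripper open.
Joint ranges: [-3.08, 3.08], [-0.75, 2.2], [0.22, 2.44], [-1.43, 4.57], [0, 2.65], [-2.85, 2.85]. Speed limits (rad/s): [2.79, 2.79, 3.14, 3.14, 3.14, 3.14].

INTERFACE

Orientations are given as a unit quaternion [x, y, z, w].
In Python, from station import manip gives the robot as it stands.
- The arm moves only by the tool servo_tool, never from a script. Its argument "commands" is one flat list of numbers, 7 for each row, row after row: the shift along the tool's x, y, z each as a share of 500 mm, from -1 to 1, then the turn, a rotation vector about the tool's x, y, z each as a share of 360 degrees, from -1 to 1, then the opening, from -1 (shut) to 1 (fully open). In form: [dx, dy, dz, rx, ry, rz, claw, dx, dy, dz, rx, ry, rz, claw, ...]. A call has 1 to 12 rows; each row shifts and turns the commanded pose from where the row before left it, along the tool's axes as they then stand; what a row does not reach is not made up. A row lasts 1/12 s, in which the tool goes at most 41.7 mm and 7.16 degrees, less where a joint would pass 70% of its speed; a pose out of reach is approached as far as the arm can. A call with a number of a shift or a turn outside -1 to 1 is refused whole. A call with a gripper value outside its range is refused whole. The fingers move at their own pace and stop on an object; "force" is the grip in N (left out, the last holds). Time passes only in rows, so rows that do not move let the fingers close. It gives the time, the measured TCP pose, the force, the opening and the grip force at its end, in the units of the state.
- manip.sense(): the state, without advancing time (a new reading comes with each control period).
- manip.snapshot(name): name is "scene" or "top" or "wrist"; returns a dict with "img" (384x512x3 uint8, red, green, blue), "mtx" (3x3 intrinsics, pixels), "world_to_cam" (4x4, takes a point from world to camera coordinates). Camera axes: x right, y up, looking along -z (the intrinsics and any distortion apply to the point x, -y, -z); pixel columns grow to the right and rows downward; lengths in m; the calibration is good to about 2 mm. A picture is of the moment at which its call begins. There is no depth.
- manip.sign_off(): hands the job in; it is judged then, once.
Trained networks look in a picture, given as the dict that the camera call returned (one of the last four; its "shot" number tells which), for a name from the list of things; names that differ only in an ending like _2 or _b are one class to them, and where a whole thing is asked for, a point or a joint stands for the part that bears it (a point fixed in the world has none). Each returns a list of dicts, best first, with "conf" (0 to 1); they miss things now and then, are a little off and sometimes report something else, mostly with a low value. They report only what shows in the picture. A call takes as long as a camera call. They do not tell look-alikes from the thing itself.
- manip.look_for(picture, query): "box" ([left, top, width, height] in pixels, round what is visible of it).
- manip.silhouettes(picture, query): "pixels" (384x512 bool, what is visible of it) and "box" ([left, top, width, height] in pixels, round what is visible of it).
The state is a dict: "t": time; "q": joint angles; "qd": joint speeds; "tau": joint torques, N m; "tcp_pos": TCP position; "tool_rot": TCP orientation; "force": force on the tool from outside, world axes, zero at the start; "ft_torque": the same for the moment, N m; "finger_gap": opening from 0.0 (shut) to 1.0 (fully open); "gripper_force": force on a finger pad.
Only numpy, scipy, OpenCV 4.12 (cv2) and the standard library are available. Lean on these libraries where they do the work, as an engineer would, in place of code of your own. Each camera call takes 0.05 s, during which the arm holds its last target. There are 200 camera calls.

## Working session

There is one attempt and no reset: what is moved stays moved. The work goes in short steps, Python scripts to look and compute and a tool call to move; the robot and the scene stay as the last step left them, time stands still between calls to the robot, and variables do not carry over. Pictures are saved under pics/ and viewed, at most 10 in all, crops included, and the job is handed in when it is done.

Besides the shell and the picture viewer there is one more tool, called after "Call:" by a JSON object that holds its "method" and its "body", one argument or row to a line. servo_tool: Moves the arm, as the interface text tells. Its arguments: {"type":"object","properties":{"commands":{"type":"array"},"force":{"type":"number"}},"required":["commands"]}

```bash
mkdir -p pics; cat > h.py <<'E'
import numpy as np, cv2
from station import manip
def save(s,n,crop=None,k=1):
    im=s["img"][:,:,::-1]
    if crop: l,t,w,h=crop; im=im[t:t+h,l:l+w]
    cv2.imwrite("pics/"+n,cv2.resize(im,None,fx=k,fy=k,interpolation=cv2.INTER_CUBIC))
def ray(s,u,v):
    T=np.array(s["world_to_cam"]);R=T[:3,:3];c=-R.T@T[:3,3]
    d=np.linalg.inv(s["mtx"])@[u,v,1]; d=R.T@(d*[1,-1,-1]); return c,d/np.linalg.norm(d)
def atz(s,u,v,z):
    c,d=ray(s,u,v); return c+d*(z-c[2])/d[2]
def proj(s,p):
    T=np.array(s["world_to_cam"]); q=T[:3,:3]@np.asarray(p,float)+T[:3,3]; q=s["mtx"]@(q*[1,-1,-1]); return q[:2]/q[2]
def tri(*obs):
    A=np.zeros((3,3));b=np.zeros(3)
    for s,u,v in obs:
        c,d=ray(s,u,v);P=np.eye(3)-np.outer(d,d);A+=P;b+=P@c
    return np.linalg.solve(A,b)
E
python3 - <<'E'
from h import *
S={n:manip.snapshot(n) for n in("scene","top")}
a=np.hstack([S["scene"]["img"],S["top"]["img"]])
for n in S: save(S[n],n+"0.png",k=1.5)
for n in S:
  print(n, ray(S[n],256,192))
  for q in("bath","lid","lid_front","latch","latch_tip","ball_block","ball_tip","paddle_block","paddle_tip"):
    print(q,[(np.round(x["box"]).tolist(),round(x["conf"],2)) for x in manip.look_for(S[n],q)[:3]])
print(manip.sense()["tool_rot"],manip.sense()["t"])
E
```

```text
scene (array([1.37842299, 0.1745236 , 0.94469232]), array([-0.75119743, -0.14274414, -0.64445832]))
bath [([196.0, 178.0, 107.0, 124.0], 0.87)]
lid [([196.0, 192.0, 106.0, 78.0], 0.87)]
lid_front [([196.0, 192.0, 106.0, 81.0], 0.85)]
latch [([259.0, 179.0, 10.0, 20.0], 0.6), ([361.0, 214.0, 11.0, 23.0], 0.53), ([168.0, 176.0, 8.0, 15.0], 0.42)]
latch_tip [([261.0, 180.0, 4.0, 18.0], 0.42), ([390.0, 249.0, 12.0, 19.0], 0.41)]
ball_block [([165.0, 180.0, 18.0, 45.0], 0.62), ([179.0, 144.0, 22.0, 38.0], 0.62)]
ball_tip [([180.0, 144.0, 8.0, 16.0], 0.54), ([169.0, 178.0, 5.0, 13.0], 0.5)]
paddle_block [([337.0, 217.0, 32.0, 50.0], 0.78), ([359.0, 258.0, 26.0, 39.0], 0.31)]
paddle_tip [([360.0, 217.0, 12.0, 19.0], 0.62), ([127.0, 192.0, 15.0, 14.0], 0.54)]
top (array([ 0.26772101, -0.00189546,  1.53118035]), array([ 1.72355418e-01,  5.46088685e-04, -9.85034675e-01]))
bath [([207.0, 130.0, 82.0, 68.0], 0.76)]
lid [([208.0, 132.0, 82.0, 47.0], 0.92)]
lid_front [([210.0, 131.0, 75.0, 45.0], 0.72), ([209.0, 129.0, 80.0, 69.0], 0.44)]
latch [([128.0, 196.0, 14.0, 10.0], 0.7)]
latch_tip [([291.0, 230.0, 18.0, 20.0], 0.38)]
ball_block [([320.0, 194.0, 24.0, 30.0], 0.74)]
ball_tip [([246.0, 182.0, 2.0, 18.0], 0.65)]
paddle_block [([150.0, 189.0, 30.0, 28.0], 0.59)]
paddle_tip [([154.0, 204.0, 13.0, 6.0], 0.53)]
[ 9.80970807e-01  1.94155286e-01  2.49566907e-06 -5.11305588e-07] 1.0
```

View pics/scene0.png

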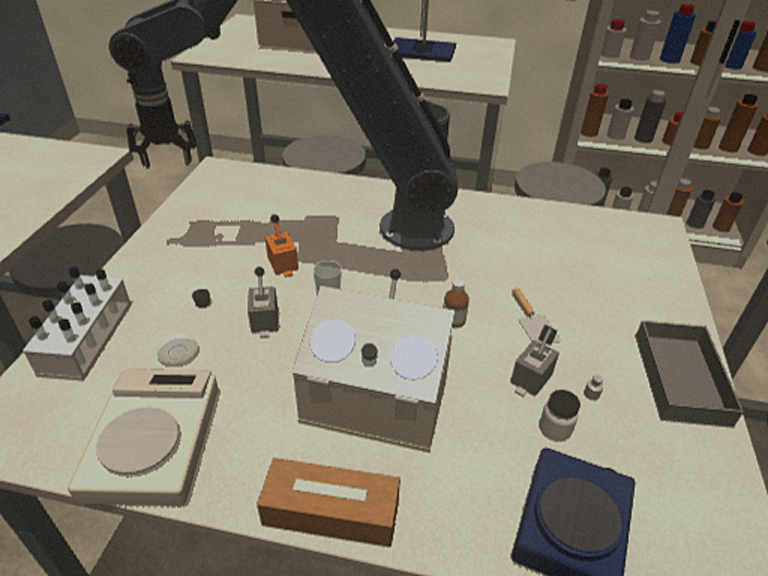

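View pics/top0.png

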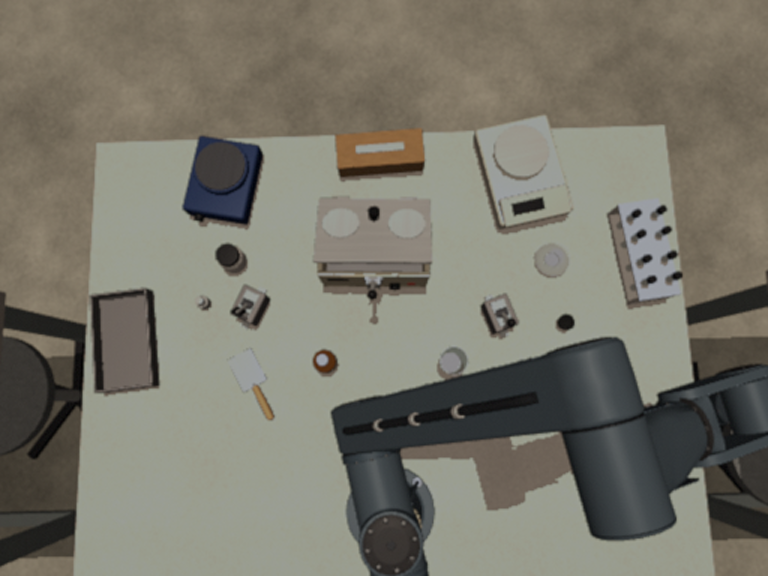

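The scene view shows the bath facing the robot. Its latch ball is at (395,274) in the scaled image. The grey ball switch is to the robot's right, with its ball at (260,272), and the orange decoy is closer to the robot. In the top view the latch ball is at (372,295) and the switch ball at (511,323).

```bash
python3 - <<'E'
from h import *
S={n:manip.snapshot(n) for n in("scene","top")}
a,b=S["scene"],S["top"]
k=1.5
T=lambda p,q:np.round(tri((a,p[0]/k,p[1]/k),(b,q[0]/k,q[1]/k)),4)
print("latch tip",T((395,274),(372,295)))
print("ball tip",T((260,272),(511,323)))
print("knob",T((369,350),(374,212)))
print("base corners",[np.round(atz(a,u/k,v/k,0),3) for u,v in((297,421),(433,445))])
print("lid hinge corners T",[np.round(atz(b,u/k,v/k,.15),3) for u,v in((319,198),(431,200))])
print("lid hinge corners S",[np.round(atz(a,u/k,v/k,.15),3) for u,v in((297,370),(440,388))])
print("lid front", T((318,288),(432,264)),T((453,309),(315,264)))
print("blockS", [np.round(atz(a,u/k,v/k,.0),3) for u,v in((250,333),(277,330))])
for n,s in S.items():
  for q in("ball_block","paddle_block"):
    m=manip.silhouettes(s,q)
    for x in m[:2]: print(n,q,x["conf"],x["box"])
save(b,"top_crop.png",(300,170,80,60),8)
for q in ("bottle","beaker","bung","dish"):
  for x in manip.look_for(b,q)[:1]:
    l,t,w,h=x["box"]; print(q,np.round(atz(b,l+w/2,t+h/2,.05),3),x["conf"])
E
```

```text
latch tip [0.4831 0.0253 0.2167]
ball tip [ 0.4247 -0.2892  0.1171]
knob [0.6752 0.0171 0.1952]
base corners [array([ 0.71 , -0.116,  0.   ]), array([0.706, 0.151, 0.   ])]
lid hinge corners T [array([0.727, 0.144, 0.15 ]), array([ 0.714, -0.116,  0.15 ])]
lid hinge corners S [array([ 0.71 , -0.105,  0.15 ]), array([0.693, 0.149, 0.15 ])]
lid front [ 0.5499 -0.1096  0.2085] [0.5557 0.1484 0.2141]
blockS [array([ 0.502, -0.296,  0.   ]), array([ 0.479, -0.24 , -0.   ])]
scene ball_block 0.59 [177.2, 143.8, 23.5, 40.8]
scene paddle_block 0.73 [339.6, 217.7, 31.4, 48.7]
top ball_block 0.88 [319.5, 195.3, 28.5, 29.6]
top ball_block 0.73 [205.3, 128.1, 82.4, 71.8]
top paddle_block 0.71 [150.5, 188.0, 29.8, 28.7]
bottle [0.36  0.139 0.05 ] 0.64
beaker [ 0.348 -0.155  0.05 ] 0.87
bung [ 0.429 -0.434  0.05 ] 0.62
dish [ 0.584 -0.417  0.05 ] 0.93
```

View pics/top_crop.png

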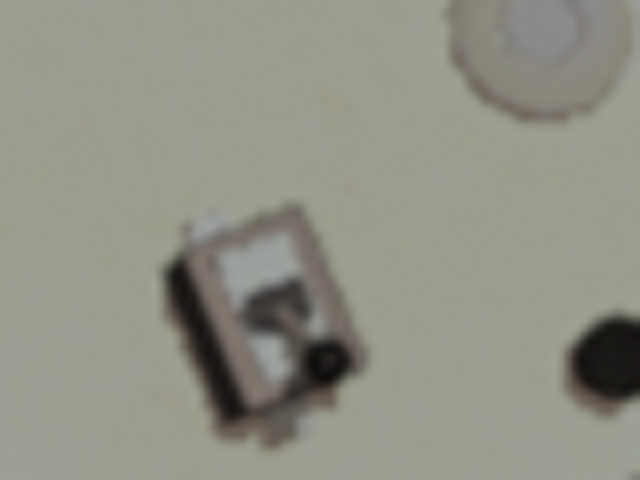

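The switch block's x axis points about 22° left of world x, which matches the current tool yaw, and the lever leans toward the robot and right. The bath is at about (0.628, 0.021) with yaw around −0.03. I'll close the fingers and move above the lid.

Call:
{"method": "servo_tool", "body": {
  "commands": [0.066, -0.046, -0.012, 0, 0, 0, -1, 0.066, -0.046, -0.012, 0, 0, 0, -1, 0.066, -0.046, -0.012, 0, 0, 0, -1, 0.066, -0.046, -0.012, 0, 0, 0, -1, 0.066, -0.046, -0.012, 0, 0, 0, -1, 0.066, -0.046, -0.012, 0, 0, 0, -1, 0.066, -0.046, -0.012, 0, 0, 0, -1, 0.066, -0.046, -0.012, 0, 0, 0, -1, 0.066, -0.046, -0.012, 0, 0, 0, -1, 0.066, -0.046, -0.012, 0, 0, 0, -1, 0.066, -0.046, -0.012, 0, 0, 0, -1, 0, 0, 0, 0, 0, 0, -1]
}}

```text
t: 2.5
tcp_pos: [0.4807, -0.1999, 0.2988]
tool_rot: [0.98, 0.198, 0.002, -0.0]
force: [0.5, -0.7, -0.7]
finger_gap: -0.004
gripper_force: 0.0
```

Call:
{"method": "servo_tool", "body": {
  "commands": [0.056, -0.037, 0, 0, 0, 0, -1, 0.056, -0.037, 0, 0, 0, 0, -1, 0.056, -0.037, 0, 0, 0, 0, -1, 0.056, -0.037, 0, 0, 0, 0, -1, 0.056, -0.037, 0, 0, 0, 0, -1, 0, 0, 0, 0, 0, 0.017, -1, 0, 0, 0, 0, 0, 0.017, -1, 0, 0, 0, 0, 0, 0.017, -1, 0, 0, 0, 0, 0, 0.017, -1, 0, 0, 0, 0, 0, 0, -1]
}}

```text
t: 3.33
tcp_pos: [0.5715, -0.0671, 0.2972]
tool_rot: [1.0, -0.019, -0.0, 0.0]
force: [0.3, -0.2, -0.6]
finger_gap: -0.0
gripper_force: 0.0
```

```bash
python3 - <<'E'
from h import *
st=manip.sense();print(st["t"],st["tcp_pos"],st["tool_rot"])
s=manip.snapshot("wrist");save(s,"w1.png",k=1.5)
for p in ([.483,.025,.217],[.425,-.289,.117],[.55,.02,.21]): print(p,proj(s,p)*1.5)
E
```

```text
3.3333 [ 0.57148888 -0.06705947  0.29717939] [ 9.99818436e-01 -1.90545530e-02 -1.24551740e-04  5.67612888e-05]
[0.483, 0.025, 0.217] [229.23069861 447.41103728]
[0.425, -0.289, 0.117] [638.81712555 417.28073886]
[0.55, 0.02, 0.21] [225.40254347 341.47594405]
```

View pics/w1.png

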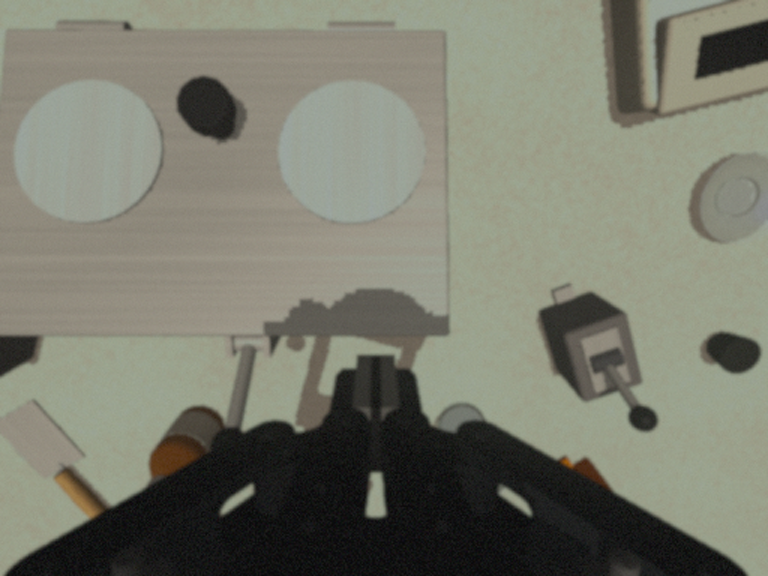

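The wrist view shows the bath aligned with the tool, the lid's front edge at row 333, the latch ball near (232,440), and the switch ball at (643,418), about 4 px from my prediction. Next I push the lid down near its front, to the right of the latch.

Call:
{"method": "servo_tool", "body": {
  "commands": [0.03, 0.036, 0.02, 0, 0, 0, -1, 0, 0, 0.04, 0, 0, 0, -1, 0, 0, 0.04, 0, 0, 0, -1, 0, 0, 0.016, 0, 0, 0, -1, 0, 0, 0.016, 0, 0, 0, -1, 0, 0, 0.016, 0, 0, 0, -1, 0, 0, 0.016, 0, 0, 0, -1, 0, 0, 0.016, 0, 0, 0, -1, 0, 0, 0.016, 0, 0, 0, -1, 0, 0, 0.016, 0, 0, 0, -1, 0, 0, 0.016, 0, 0, 0, -1]
}}

```text
t: 4.3
tcp_pos: [0.586, -0.0853, 0.1829]
tool_rot: [1.0, -0.018, 0.0, 0.0]
force: [-1.1, 0.3, 1.3]
finger_gap: 0.001
gripper_force: 0.6
```

Call:
{"method": "servo_tool", "body": {
  "commands": [0, 0, 0.014, 0, 0, 0, -1, 0, 0, 0.014, 0, 0, 0, -1, 0, 0, 0.014, 0, 0, 0, -1, 0, 0, 0.012, 0, 0, 0, -1, 0, 0, 0.006, 0, 0, 0, -1, 0, 0, 0.004, 0, 0, 0, -1, 0, 0, 0.002, 0, 0, 0, -1, 0, 0, 0, 0, 0, 0, -1]
}}

```text
t: 4.97
tcp_pos: [0.5861, -0.0854, 0.1504]
tool_rot: [1.0, -0.018, 0.0, 0.0]
force: [-0.1, 0.3, 0.6]
finger_gap: 0.003
gripper_force: 0.0
```

Call:
{"method": "servo_tool", "body": {
  "commands": [0, 0, 0.002, 0, 0, 0, -1, 0, 0, 0.002, 0, 0, 0, -1, 0, 0, 0.002, 0, 0, 0, -1, 0, 0, 0, 0, 0, 0, -1]
}}

```text
t: 5.3
tcp_pos: [0.5865, -0.0855, 0.15]
tool_rot: [1.0, -0.018, 0.001, 0.0]
force: [-4.0, 1.2, 13.3]
finger_gap: -0.001
gripper_force: 6.5
```

Call:
{"method": "servo_tool", "body": {
  "commands": [0, 0, -0.04, 0, 0, 0, -1, 0, 0, -0.075, 0, 0, 0, -1, 0, 0, -0.075, 0, 0, 0, -1, 0, 0, -0.075, 0, 0, 0, -1, 0, 0, -0.035, 0, 0, 0, -1, -0.0622, -0.0428, 0, 0, 0, 0, -1, -0.0622, -0.0428, 0, 0, 0, 0, -1, -0.0622, -0.0428, 0, 0, 0, 0, -1, -0.0622, -0.0428, 0, 0, 0, 0, -1, -0.0622, -0.0428, 0, 0, 0, 0, -1, 0, 0, 0, 0, 0, 0, -1]
}}

```text
t: 6.22
tcp_pos: [0.427, 0.0311, 0.2967]
tool_rot: [1.0, -0.017, -0.003, -0.001]
force: [-0.3, 0.3, -0.2]
finger_gap: 0.001
gripper_force: 0.0
```

```bash
python3 - <<'E'
from h import *
st=manip.sense();print(st["t"],st["tcp_pos"],st["force"])
a=manip.snapshot("wrist");b=manip.snapshot("scene")
im=np.hstack([cv2.resize(a["img"],(400,300)),cv2.resize(b["img"][150:300,180:380],(400,300))])
cv2.imwrite("pics/c2.png",im[:,:,::-1])
E
```

```text
6.2167 [0.42700897 0.03111306 0.29674746] [-0.2961711   0.32335064 -0.15464812]
```

View pics/c2.png

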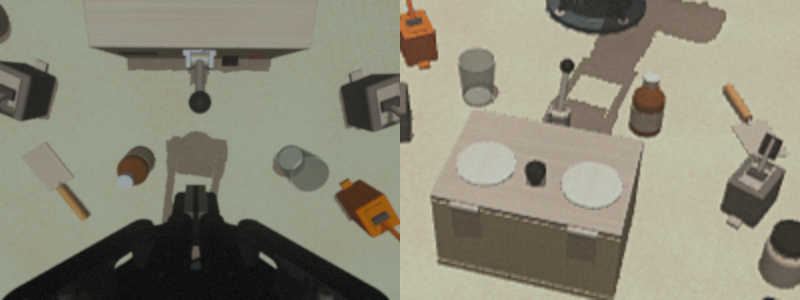

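The lid is shut, and the fingers line up with the latch ball to within about 3 mm. I'll lower in front of the ball and push forward.

Call:
{"method": "servo_tool", "body": {
  "commands": [0, 0.006, 0.05, 0, 0, 0, -1, 0, 0, 0.065, 0, 0, 0, -1, 0, 0, 0.063, 0, 0, 0, -1, 0.024, 0, 0, 0, 0, 0, -1, 0.024, 0, 0, 0, 0, 0, -1, 0.024, 0, 0, 0, 0, 0, -1, 0.024, 0, 0, 0, 0, 0, -1, 0.02, 0, 0, 0, 0, 0, -1, 0.02, 0, 0, 0, 0, 0, -1]
}}

```text
t: 7.07
tcp_pos: [0.5039, 0.0211, 0.2082]
tool_rot: [1.0, -0.019, 0.0, 0.0]
force: [-0.3, 0.6, 0.7]
finger_gap: 0.002
gripper_force: 0.7
```

Call:
{"method": "servo_tool", "body": {
  "commands": [0.012, 0, 0, 0, 0, 0, -1, 0.012, 0, 0, 0, 0, 0, -1, 0.012, 0, 0, 0, 0, 0, -1, 0.012, 0, 0, 0, 0, 0, -1, 0.012, 0, 0, 0, 0, 0, -1, 0, 0, 0, 0, 0, 0, -1, 0, 0, 0, 0, 0, 0, -1]
}}

```text
t: 7.65
tcp_pos: [0.5325, 0.0207, 0.2083]
tool_rot: [1.0, -0.018, 0.0, 0.0]
force: [0.2, 1.0, -0.1]
finger_gap: 0.0
gripper_force: 0.0
```

```bash
python3 - <<'E'
from h import *
st=manip.sense();print(st["t"],st["tcp_pos"],st["force"])
a=manip.snapshot("wrist");b=manip.snapshot("scene")
im=np.hstack([cv2.resize(a["img"],(400,300)),cv2.resize(b["img"][150:300,180:380],(400,300))])
cv2.imwrite("pics/c3.png",im[:,:,::-1])
E
```

```text
7.65 [0.53247227 0.02070588 0.20827679] [ 0.19074502  1.00372733 -0.12395259]
```

View pics/c3.png

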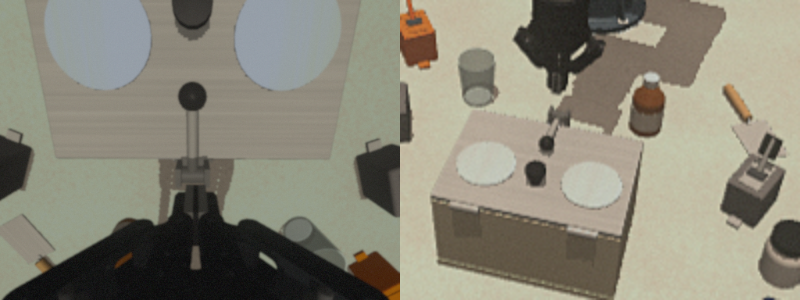

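The latch is locked over the lid, with the ball at (192,95) in the wrist view. Now I move to the ball switch.

Call:
{"method": "servo_tool", "body": {
  "commands": [0, 0, -0.05, 0, 0, 0, -1, 0, 0, -0.06, 0, 0, 0, -1, -0.029, 0.067, 0, 0, 0, 0, -1, -0.029, 0.067, 0, 0, 0, 0, -1, -0.029, 0.067, 0, 0, 0, 0, -1, -0.029, 0.067, 0, 0, 0, 0, -1, -0.029, 0.067, 0, 0, 0, 0, -1, -0.029, 0.067, 0, 0, 0, 0, -1, -0.029, 0.067, 0, 0, 0, 0, -1, -0.029, 0.067, 0, 0, 0, 0, -1, -0.029, 0.067, 0, 0, 0, 0, -1, -0.029, 0.067, 0, 0, 0, 0, -1]
}}

```text
t: 8.75
tcp_pos: [0.3737, -0.3098, 0.2635]
tool_rot: [1.0, -0.018, 0.0, -0.0]
force: [0.1, 0.7, -0.4]
finger_gap: -0.002
gripper_force: 0.0
```

Call:
{"method": "servo_tool", "body": {
  "commands": [0, 0, 0, 0, 0, -0.017, -1, 0, 0, 0, 0, 0, -0.017, -1, 0, 0, 0, 0, 0, -0.017, -1, 0, 0, 0, 0, 0, -0.017, -1, 0, 0, 0, 0, 0, 0, -1]
}}

```text
t: 9.17
tcp_pos: [0.3746, -0.3085, 0.2633]
tool_rot: [0.981, 0.195, -0.0, -0.0]
force: [-0.3, 0.2, -0.2]
finger_gap: 0.003
gripper_force: 0.0
```

```bash
python3 - <<'E'
from h import *
st=manip.sense();print(st["t"],st["tcp_pos"],st["tool_rot"])
a=manip.snapshot("wrist");b=manip.snapshot("scene")
print(proj(a,[.425,-.289,.117]),[(np.array(x["box"]).round(),x["conf"]) for x in manip.look_for(a,"ball_tip")])
print("orange ball, from scene, z=.12:",atz(b,275/1.5,218/1.5,.12))
save(a,"w4.png",k=1.5)
E
```

```text
9.1667 [ 0.37464758 -0.30853689  0.26329862] [ 9.80846053e-01  1.94784432e-01 -9.07486057e-05 -1.92538677e-04]
[251.06085108 128.47318621] [(array([246.,  96.,  20.,  42.]), 0.58)]
orange ball, from scene, z=.12: [ 0.21673772 -0.32768359  0.12      ]
```

View pics/w4.png

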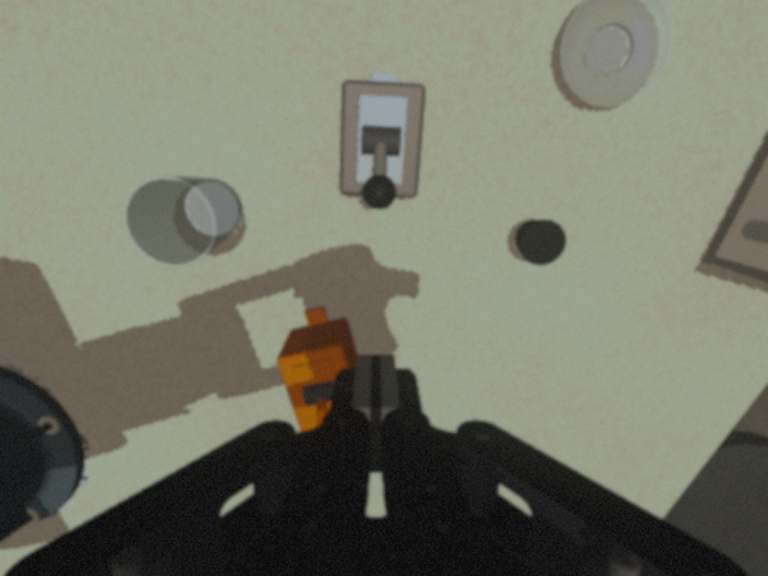

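The switch ball at (379,191) is straight ahead and matches my prediction, and the orange decoy is clear of the fingers. I'll descend behind the ball and push.

Call:
{"method": "servo_tool", "body": {
  "commands": [0, 0, 0.06, 0, 0, 0, -1, 0, 0.002, 0.075, 0, 0, 0, -1, 0, 0, 0.075, 0, 0, 0, -1, 0, 0, 0.075, 0, 0, 0, -1, 0, 0, 0.027, 0, 0, 0, -1, 0.024, 0, 0, 0, 0, 0, -1, 0.024, 0, 0, 0, 0, 0, -1, 0.024, 0, 0, 0, 0, 0, -1, 0.02, 0, 0, 0, 0, 0, -1, 0.016, 0, 0, 0, 0, 0, -1]
}}

```text
t: 10.15
tcp_pos: [0.4279, -0.2897, 0.1095]
tool_rot: [0.981, 0.195, 0.001, 0.002]
force: [-2.0, -1.2, 1.5]
finger_gap: -0.005
gripper_force: 0.9
```

Call:
{"method": "servo_tool", "body": {
  "commands": [0.012, 0, 0, 0, 0, 0, -1, 0.012, 0, 0, 0, 0, 0, -1, 0.012, 0, 0, 0, 0, 0, -1, 0.008, 0, 0, 0, 0, 0, -1, 0, 0, 0, 0, 0, 0, -1]
}}

```text
t: 10.57
tcp_pos: [0.4467, -0.2804, 0.1074]
tool_rot: [0.981, 0.195, 0.0, 0.0]
force: [-0.7, -0.6, 0.0]
finger_gap: -0.002
gripper_force: 0.0
```

```bash
python3 - <<'E'
from h import *
st=manip.sense();print(st["t"],st["tcp_pos"],st["force"])
a=manip.snapshot("wrist");b=manip.snapshot("scene")
im=np.hstack([cv2.resize(a["img"],(400,300)),cv2.resize(b["img"][100:250,120:320],(400,300))])
cv2.imwrite("pics/c5.png",im[:,:,::-1])
E
```

```text
10.5667 [ 0.4466816  -0.28043628  0.10741457] [-0.72283856 -0.56855381  0.00654451]
```

View pics/c5.png

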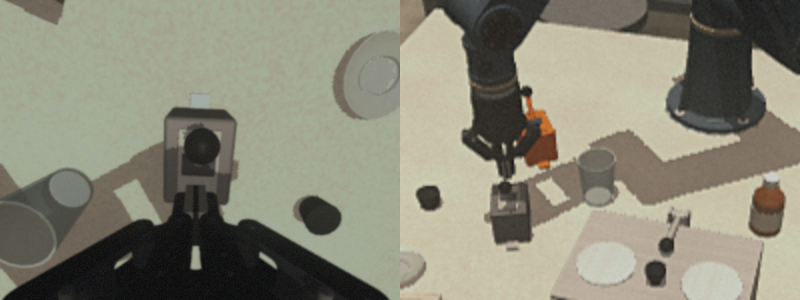

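The ball sits ahead of the fingers and looks snapped over. I'll push a few mm more to be sure, then back off, lift and check.

Call:
{"method": "servo_tool", "body": {
  "commands": [0.008, 0, 0, 0, 0, 0, -1, 0.008, 0, 0, 0, 0, 0, -1, 0, 0, 0, 0, 0, 0, -1, -0.04, 0, 0, 0, 0, 0, -1, -0.06, 0, -0.02, 0, 0, 0, -1, -0.02, 0, -0.07, 0, 0, 0, -1, 0, 0, -0.08, 0, 0, 0, -1, 0, 0, -0.08, 0, 0, 0, -1, 0, 0, -0.05, 0, 0, 0, -1, 0, 0, 0, 0, 0, 0, -1, 0, 0, 0, 0, 0, 0, -1]
}}

```text
t: 11.58
tcp_pos: [0.3981, -0.3013, 0.2589]
tool_rot: [0.981, 0.194, 0.001, 0.002]
force: [0.7, -0.0, 0.1]
finger_gap: 0.003
gripper_force: 0.0
```

```bash
python3 - <<'E'
from h import *
st=manip.sense();print(st["t"],st["tcp_pos"],st["force"])
a=manip.snapshot("wrist");b=manip.snapshot("scene")
print("on expected",proj(a,[.485,-.265,.12])*400/512,proj(a,[.425,-.289,.12])*400/512)
im=np.hstack([cv2.resize(a["img"],(400,300)),cv2.resize(b["img"],(400,300))])
cv2.imwrite("pics/c6.png",im[:,:,::-1])
E
```

```text
11.5833 [ 0.39814761 -0.3012725   0.25888389] [ 0.66503437 -0.03849504  0.12249696]
on expected [194.2813057  65.8730258] [193.81474864 121.0451941 ]
```

View pics/c6.png

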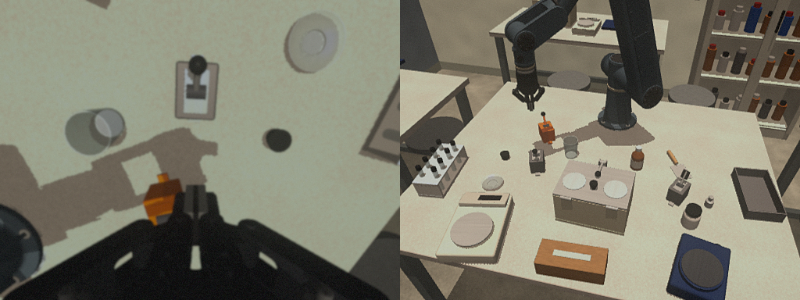

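The switch ball is at (197,63), which matches the expected "on" position of (194,66). The lid is shut, the latch is down, and the loose items haven't moved. Handing in.

```bash
python3 -c "
from station import manip
print(manip.sign_off())"
```

```text
the job is handed in; nothing more can be done
None
```

The job is handed in: the lid is shut, the latch is snapped down onto it, and the ball-ended switch is on, done in that order by about 12 s on the clock; the paddle switch and loose items were left untouched.

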